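Load the instrument dryer

ROBOT

A 6-joint arm with a two-finger parallel gripper is mounted at the origin on the work surface. World frame = base frame: x ahead of the robot, y to its left, z up, the work surface at z = 0. Lengths are in mm, angles in rad, forces in N, time in s.
With the tool pointing down it reaches from about 400 to 925 mm from the base axis. Payload 12.5 kg.
Tool frame: the origin (TCP) lies midway between the tips of the shut fingers; the grasp point (between the pads) lies 19 mm behind it; z points along the fingers, y is the line along which they close (so a half turn about z gives the same grasp; the last joint's range is limited). The gripper opens to 95 mm and grips with 3 to 60 N. Pads are 20 mm wide; open, the fingers measure 119 mm over their backs; the gripper's body (75 mm by 180 mm) begins 59 mm behind the grasp point.
Start: joints at [1.078, 0.491, 1.559, -0, 1.092, -0.106], TCP at [235.752, 578.85, 214.661] pointing down, gripper open.
Joint ranges: [-3.1, 3.1], [-0.84, 2.19], [0.05, 2.79], [-1.13, 4.28], [0.06, 2.93], [-2.69, 2.69]. Speed limits (rad/s): [2.22, 2.22, 2.79, 3.14, 3.14, 3.14].

INTERFACE

Orientations are given as [roll, pitch, yaw] about the fixed x, y, z axes, in that order (R = Rz(yaw) Ry(pitch) Rx(roll)).
In Python, from cell import state, read_camera, camera_info, env gives the robot as it stands.
- The arm moves only by the tool move_arm, never from a script. Its argument "commands" is a list of rows, each a list of 3 entries, a list of its own where there are three numbers: the shift along the world's x, y, z in cm, then the turn, a rotation vector about the world's x, y, z in degrees, then the opening, from 0 (shut) to 1 (fully open). A call has 1 to 10 rows; each row shifts and turns the commanded pose from where the row before left it; what a row does not reach is not made up. A row lasts 1/10 s, in which the tool goes at most 50 mm and 8.59 degrees, less where a joint would pass 70% of its speed; a pose out of reach is approached as far as the arm can. A call with a gripper value outside its range is refused whole. The fingers move at their own pace and stop on an object; the grip force is fixed at half the most. Time passes only in rows, so rows that do not move let the fingers close. It gives the time, the measured TCP pose, the force, the opening and the grip force at its end, in the units of the state.
- state(): the state, without advancing time (a new reading comes with each control period).
- read_camera(name): name is "side" or "top"; returns the picture (420x560x3 uint8, blue, green, red); there is no depth.
- camera_info(name): a dict with "K" (3x3 intrinsics, pixels), "cam_to_world" (4x4, takes a point from camera to world coordinates). Camera axes: x right, y down, z forward; pixel columns grow to the right and rows downward; lengths in mm; the calibration is good to about 2 mm. A picture is of the moment at which its call begins. camera_info takes no time and is no camera call.
- env.job_done(): hands the job in; it is judged then, once.
The state is a dict: "t": time; "joints": joint angles; "qvel": joint speeds; "tau": joint torques, N m; "eef_pos": TCP position; "tcp_rot": TCP orientation; "ft_force": force on the tool from outside, world axes, zero at the start; "moment": the same for the moment, N m; "opening": opening from 0.0 (shut) to 1.0 (fully open); "grip_force": force on a finger pad.
Only numpy, scipy, OpenCV 4.12 (cv2) and the standard library are available. Lean on these libraries where they do the work, as an engineer would, in place of code of your own. Each camera call takes 0.05 s, during which the arm holds its last target. There are 200 camera calls.

TASK

Two washed instruments, the rubber-headed reflex hammer and the round-headed mirror, lie on the sloped rest. Take the lid off the steel jar of the instrument dryer and lay it flat on the counter, knob up; stand the hammer and the mirror in the jar, heads up, and only then press the dryer's start button fully down and let go. Put things down rather than dropping them, leave the flat spatula on the rest, and do not disturb the other things on the counter.

Things in the scene. Friction and masses are not known exactly. Their poses are not given: they have to be found in the camera images.
- dryer: Fixed instrument dryer, on the robot's left or right: white base 160 (x) x 240 (y) x 40 mm high; on it a round steel jar, outer diameter 70, inner 64 mm, rim 140 mm above the counter. Origin: centre of the underside. In its x, y the jar's axis is at (0, 55) and the button at (-45, -80) mm; -x faces roughly to the robot.
- jar_floor (a point): Centre of the jar's inner floor, 45 above the counter; its axes are the dryer's.
- jar_mouth (a point): Centre of the jar's mouth at rim height, 95 above the inner floor.
- start_top (a point): Centre of the top of the start button, a white round button of diameter 28 in a square grey housing on the front corner of the dryer's base, away from the jar. It is pressed straight down.
- start (a joint): Travel of the start button, in m: 0 released, 0.006 fully down (5 N); it springs back.
- lid: Loose lid on the jar, 120 g: steel disc, diameter 80, 5 mm thick, under it a plug (diameter 54, 6 mm deep) that sits in the jar's mouth, on top a black knob, diameter 24, from 19 to 41 mm above the origin. Origin: centre of the plug's underside; z up. Free counter for it: midway between dryer and rest, about 0.44 m ahead of the robot.
- rest: Fixed sloped rest, black foot plate 190 x 220 mm, across from the dryer; origin: centre of underside. Two steel cross bars (25 and 152 mm from the tools' feet) with guide pins 16 mm apart, about as high as the handles' tops, carry three tools 70 mm apart, any order, sloping 25 deg up along its x (away from the robot). Feet at x -85, y -70, 0, 70, height 34 mm; handles free between the bars.
- hammer: Reflex hammer. Lies on the sloped rest, head up and away from the robot. Square aluminium handle 13 x 13 mm from 0 to 160 along its z; a thin steel neck, black rubber cross head, diameter 18, 44 long along its y, centred at 196; length 205 mm, 80 g, balance point 95 mm from the foot. Origin: centre of the foot end; z runs from foot to head; at the start y is level, square to two flats.
- mirror: Examination mirror. Lies on the sloped rest, head up and away from the robot. Square aluminium handle 13 x 13 mm from 0 to 160 along its z; a thin steel neck, round disc of diameter 28, 5 thick, facing its x, centred at 196; length 210 mm, 70 g, balance point 90 mm from the foot. Origin: centre of the foot end; z runs from foot to head; at the start y is level, square to two flats.
- spatula: Flat spatula, stays on the rest. Lies on the sloped rest, head up and away from the robot. Square aluminium handle 13 x 13 mm from 0 to 160 along its z; then a flat steel blade 20 wide and 3 thick; length 215 mm, 80 g, balance point 92 mm from the foot. Origin: centre of the foot end; z runs from foot to head; at the start y is level, square to two flats.
- spray: Bystander, loose: tall white bottle, diameter 60, height 170, at the far edge. Origin: centre of its underside. Sizes in mm.
- soap: Bystander, loose: tall clear bottle with a white cap, diameter 64, height 150, at the far edge. Origin: centre of its underside. Sizes in mm.
- pill_jar: Bystander, loose: small amber jar, diameter 48, height 65, between dryer and rest. Origin: centre of its underside. Sizes in mm.
- bowl: Bystander, loose: steel bowl, diameter 120, height 45, at the far edge. Origin: centre of its underside. Sizes in mm.
- thermometer: Bystander, loose: flat white stick thermometer lying on the counter, 100 x 14 x 10 (long along its y). Origin: centre of its underside. Sizes in mm.
- tape: Bystander, loose: paper-coloured tape roll lying flat, outer diameter 72, height 25, near the robot on the left. Origin: centre of its underside. Sizes in mm.
- cotton_jar: Bystander, loose: glass jar with a steel cap, diameter 80, height 100, near the robot on the right. Origin: centre of its underside. Sizes in mm.
Things that resemble listed ones, but are neither listed nor needed, are in the scene too. What is shaped like the lid but turquoise is not meant.

How it is judged (in metres and radians):
On the way, in this order (a step that is already met when the one before it is completed fails the run):
1. the lid lies flat on the counter, knob up, let go (height (world z) of lid below 0.01 m and angle between lid's own z axis and vertical below 0.12 rad and contact force between the fingers and lid below 0.05 N), for 0.2 s.
2. a first instrument (hammer or mirror) stands head up in the jar, let go ((((horizontal distance between hammer and jar_floor below 0.034 m and z of hammer in the frame of jar_floor below 0.02 m and angle between hammer's own z axis and vertical below 0.65 rad) and contact force between the fingers and hammer below 0.05 N) or ((horizontal distance between mirror and jar_floor below 0.034 m and z of mirror in the frame of jar_floor below 0.02 m and angle between mirror's own z axis and vertical below 0.65 rad) and contact force between the fingers and mirror below 0.05 N))), for 0.2 s.
3. both instruments stand head up in the jar, let go (horizontal distance between each of hammer, mirror and jar_floor below 0.034 m and z of each of hammer, mirror in the frame of jar_floor below 0.02 m and angle between each of hammer, mirror's own z axis and vertical below 0.65 rad and contact force between the fingers and hammer below 0.05 N and contact force between the fingers and mirror below 0.05 N), for 0.2 s.
4. the start button is pressed down (value of joint start above 0.0045 m).
At the end, for the whole second after the job is handed in: Hammer and mirror head up in the jar (foot within 20 mm of its floor and 34 mm of its axis, tilt under 0.65 rad: leaning on the rim is fine), lid flat on the counter knob up (10 mm, 0.12 rad), button pressed 4.5 mm and released, spatula within 30 mm of its start, all at rest (horizontal distance between each of hammer, mirror and jar_floor below 0.034 m and z of each of hammer, mirror in the frame of jar_floor below 0.02 m and angle between each of hammer, mirror's own z axis and vertical below 0.65 rad and height (world z) of lid below 0.01 m and angle between lid's own z axis and vertical below 0.12 rad and value of joint start below 0.001 m and distance of spatula from where it was at the start of the episode below 0.03 m and linear speed of each of hammer, mirror, lid below 0.02 m/s); the robot touches nothing.
It fails at once if the start button is pressed before both instruments stand in the jar (value of joint start above 0.0045 m and not ((horizontal distance between hammer and jar_floor below 0.034 m and z of hammer in the frame of jar_floor below 0.02 m and angle between hammer's own z axis and vertical below 0.65 rad) and (horizontal distance between mirror and jar_floor below 0.034 m and z of mirror in the frame of jar_floor below 0.02 m and angle between mirror's own z axis and vertical below 0.65 rad))).
It fails at once if lid, hammer or mirror dropped (over 0.9 m/s, a fall of some 40 mm, while not held) ((linear speed of lid above 0.9 m/s and contact force between the fingers and lid below 0.05 N) or (linear speed of hammer above 0.9 m/s and contact force between the fingers and hammer below 0.05 N) or (linear speed of mirror above 0.9 m/s and contact force between the fingers and mirror below 0.05 N)).
It fails at once if the spatula is moved more than 30 mm (distance of spatula from where it was at the start of the episode above 0.03 m).
It fails at once if a bystander is moved more than 30 mm (distance of any of spray, soap, pill_jar, bowl, thermometer, tape, cotton_jar from where it was at the start of the episode above 0.03 m).
It also fails if it takes over 67 s, if anything falls off the work surface, if the arm or the gripper's body presses on something with over 40 N, if the wrist force passes 120 N, or if a joint passes its speed limit or range.

## Working session

There is one attempt and no reset: what is moved stays moved. The work goes in short steps, Python scripts to look and compute and a tool call to move; the robot and the scene stay as the last step left them, time stands still between calls to the robot, and variables do not carry over. Pictures are saved under pics/ and viewed, at most 10 in all, crops included, and the job is handed in when it is done.

Besides the shell and the picture viewer there is one more tool, called after "Request:" in YAML: its name, and indented under it one key for each argument. move_arm: Moves the arm, as the interface text tells. Its arguments: {"type":"object","properties":{"commands":{"type":"array"}},"required":["commands"]}

```bash
mkdir -p pics; ls; python3 - <<'E'
from cell import state, read_camera, camera_info
import cv2
for n in ("side","top"):
    cv2.imwrite(f"pics/{n}0.png",read_camera(n)); c=camera_info(n); print(c)
print(state())
E
```

```text
pics
{'K': array([[385.36331785,   0.        , 277.2574113 ],
       [  0.        , 385.36331785, 202.78934809],
       [  0.        ,   0.        ,   1.        ]]), 'cam_to_world': array([[ 9.39568333e-01, -2.37284948e-01,  2.46793843e-01,
         3.17526533e+02],
       [-3.42201269e-01, -6.72941235e-01,  6.55780745e-01,
        -5.30592794e+02],
       [ 1.04708536e-02, -7.00603988e-01, -7.13473484e-01,
         7.11974787e+02],
       [ 0.00000000e+00,  0.00000000e+00,  0.00000000e+00,
         1.00000000e+00]])}
{'K': array([[447.41776217,   0.        , 283.85332676],
       [  0.        , 447.41776217, 209.06047782],
       [  0.        ,   0.        ,   1.        ]]), 'cam_to_world': array([[ 5.98626210e-03, -9.97091704e-01,  7.59756497e-02,
         4.47825518e+02],
       [-9.99771502e-01, -4.40855665e-03,  2.09166884e-02,
         2.52328062e+01],
       [-2.05209135e-02, -7.60835022e-02, -9.96890261e-01,
         1.15865916e+03],
       [ 0.00000000e+00,  0.00000000e+00,  0.00000000e+00,
         1.00000000e+00]])}
{'t': 0.1, 'joints': array([ 1.07841502e+00,  4.91528136e-01,  1.55941331e+00, -2.16148411e-05,
        1.09170556e+00, -1.05592504e-01]), 'qvel': array([ 3.90585613e-04, -1.24941851e-03, -2.28601232e-04, -4.39788392e-05,
        2.67165617e-04, -6.83499576e-04]), 'tau': array([ 4.20835931e-03, -6.13617325e+01, -2.58606416e+01,  6.93895994e-02,
        4.69960109e-02, -4.90610637e-05]), 'eef_pos': array([235.63101347, 578.63394099, 214.09371774]), 'tcp_rot': array([-3.14054216e+00, -9.20606247e-05,  2.75481378e+00]), 'ft_force': array([ 0.15047165,  0.74900692, -1.14146281]), 'moment': array([ 0.02926253, -0.03432109,  0.02221182]), 'grip_force': 0.0, 'opening': 0.9993956328443964}
```

View pics/side0.png

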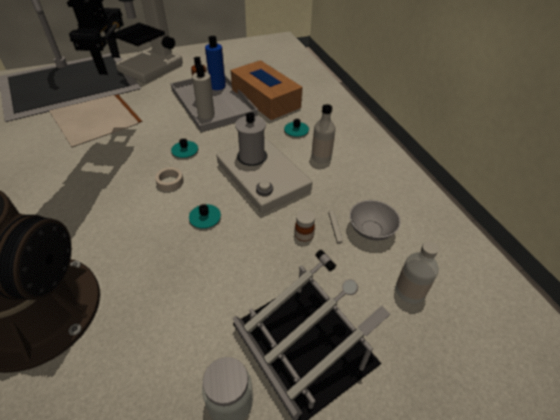

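View pics/top0.png

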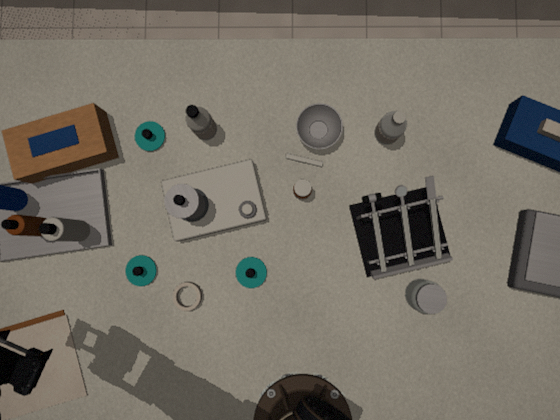

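The side view shows the jar and lid at (251,140), the button at (264,186), and the tools hammer, mirror, spatula running from left to right (heads at (326,260), (350,287), (374,320)). In the top view the knob is near (180,201), the button (248,209), and the tool heads (375,197), (401,190), (432,185). I'll enlarge both for precise pixels.

```bash
python3 - <<'E'
import cv2,numpy as np
t=cv2.imread("pics/top0.png");s=cv2.imread("pics/side0.png")
def crop(im,x,y,w,h,k):
    c=cv2.resize(im[y:y+h,x:x+w],None,fx=k,fy=k,interpolation=cv2.INTER_CUBIC)
    c=cv2.convertScaleAbs(c,alpha=1.5,beta=10)
    for i in range(0,w,20): cv2.putText(c,str(x+i),(i*k,8),0,.3,(0,255,255)); cv2.line(c,(i*k,0),(i*k,h*k),(0,120,120),1) if 0 else cv2.line(c,(i*k,10),(i*k,16),(0,255,255),1)
    for i in range(0,h,20): cv2.putText(c,str(y+i),(0,i*k+4),0,.3,(0,255,255)); 
    return c
a=crop(t,340,170,120,115,5); b=crop(s,225,240,165,180,3)
A=np.zeros((600,800,3),np.uint8); 
a=cv2.resize(a,(400,383)); 
c=crop(t,155,155,120,90,3); 
A[:383,:400]=a; A[:540,402:402+398]=b[:540,:398]; A[385:385+215,:360]=c[:215]
cv2.imwrite("pics/crop1.png",A)
B=np.hstack([crop(s,210,105,110,110,3)]) 
E
```

```text
(no output)
```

View pics/crop1.png

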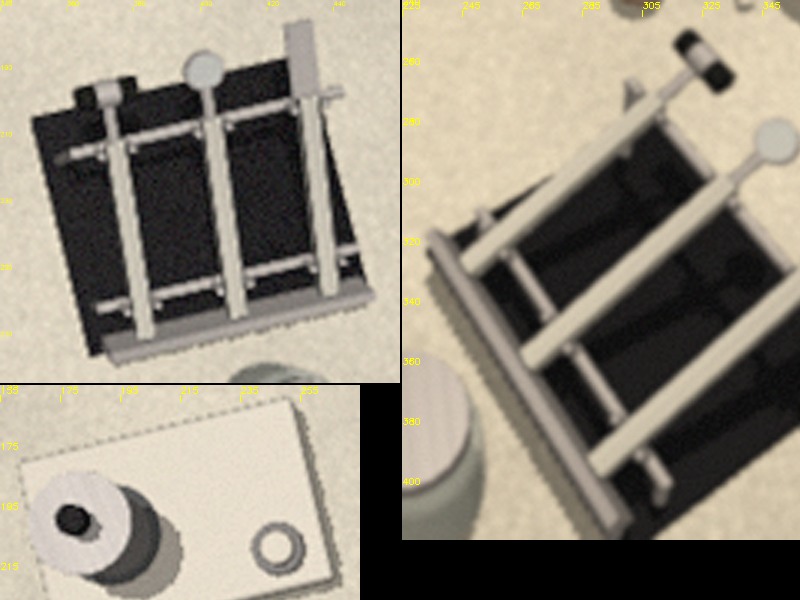

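The crop shows, in top pixels, hammer foot (383.8,271) and head (373,197.6), mirror foot (411,265) and disc (401.5,190.7), knob (179.3,200) and button (247.3,209.7). In side pixels it shows hammer foot (246,329) and head (326,260), and mirror foot (268,361) and disc (350,287).

```bash
cat > h.py <<'E'
import numpy as np,cv2
from cell import camera_info
CI={n:camera_info(n) for n in("top","side")}
def ray(n,p):
    T=CI[n]["cam_to_world"]; d=T[:3,:3]@np.linalg.inv(CI[n]["K"])@[p[0],p[1],1]; return T[:3,3],d/np.linalg.norm(d)
def plane(n,p,z):
    o,d=ray(n,p); return o+d*(z-o[2])/d[2]
def tri(pt,ps):
    (o1,d1),(o2,d2)=ray("top",pt),ray("side",ps)
    t=np.linalg.lstsq(np.c_[d1,-d2],o2-o1,rcond=None)[0]
    a,b=o1+t[0]*d1,o2+t[1]*d2
    return (a+b)/2,np.linalg.norm(a-b)
E
python3 - <<'E'
from h import *
np.set_printoptions(precision=1,suppress=True)
t=cv2.imread("pics/top0.png");s=cv2.imread("pics/side0.png")
def blob(im,box,lo,hi):
    x,y,w,h=box; g=im[y:y+h,x:x+w].max(2); m=((g>=lo)&(g<=hi)).astype(np.uint8)
    n,_,st,c=cv2.connectedComponentsWithStats(m); 
    for i in np.argsort(-st[1:,4])[:2]+1: print(box,st[i]+[x,y,0,0,0],c[i]+[x,y])
blob(t,(165,185,35,35),0,40); blob(s,(238,105,26,25),0,45); blob(s,(250,172,30,26),0,110);blob(t,(232,195,32,30),0,110)
for n,a,b in [("hfoot",(383.8,271.1),(246.3,329.3)),("hhead",(372.3,197.6),(325.7,260.3)),("mfoot",(411.1,265.1),(267.7,361.3)),("mdisc",(401.5,190.7),(349.7,287)),("sfoot",(438.7,258.2),(290,396.7)),("button",(247.3,209.7),(264.5,186))]:
    print(n,*tri(a,b))
print("lid disc z145",plane("top",(182.3,200.7),145),"knob z175",plane("top",(179.3,200),175))
c=cv2.convertScaleAbs(cv2.resize(s[100:215,210:320],None,fx=5,fy=5,interpolation=cv2.INTER_CUBIC),alpha=1.5,beta=10)
cv2.imwrite("pics/crop2.png",c)
E
```

```text
(165, 185, 35, 35) [174 195  11  10  88] [179.  199.6]
(165, 185, 35, 35) [186 216  14   4  30] [193.3 218.2]
(238, 105, 26, 25) [246 112   9  12  82] [249.9 117.3]
(250, 172, 30, 26) [256 183  18  14 169] [264.1 190.2]
(250, 172, 30, 26) [250 193   5   5  15] [251.3 195.7]
(232, 195, 32, 30) [239 201  18  18 167] [248.1 209.7]
(232, 195, 32, 30) [243 219  21   6  61] [255.5 222.4]
hfoot [ 382.3 -200.1   37.8] 3.990588736635575
hhead [ 555.5 -158.8  119.7] 1.9124351235507695
mfoot [ 398.9 -268.4   36.3] 7.179935510152804
mdisc [ 571.4 -226.3  120.2] 0.9437322789263364
sfoot [ 415.4 -336.2   37.1] 5.105815185749468
button [532.1 138.2  56.3] 4.708279670703145
lid disc z145 [543.2 278.9 145. ] knob z175 [541.9 278.1 175. ]
```

View pics/crop2.png

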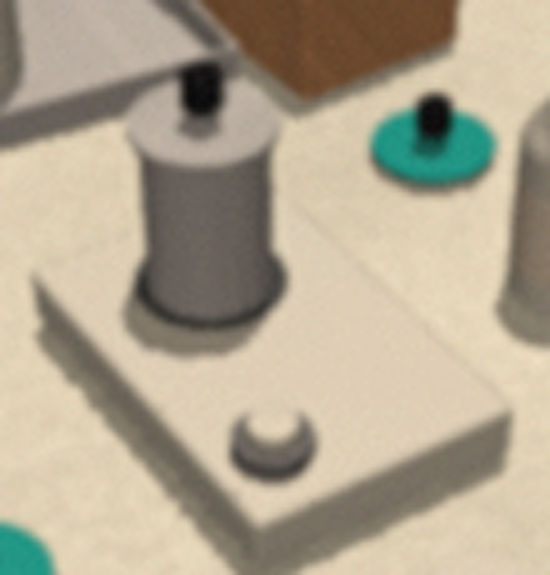

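The button top is at side (265.6,183.8) and the jar under the lid matches the listed dryer. Everything is consistent: jar axis about (542.5,278.5), dryer yaw 14°, rest yaw 13.6°, tool slope 25°. I'm moving above the knob.

Request:
move_arm:
  commands:
    - [[3.06, -3.0, 0.2], [0, 0, -8], 1]
    - [[3.06, -3.0, 0.2], [0, 0, -8], 1]
    - [[3.06, -3.0, 0.2], [0, 0, -8], 1]
    - [[3.06, -3.0, 0.2], [0, 0, -8], 1]
    - [[3.06, -3.0, 0.2], [0, 0, -8], 1]
    - [[3.06, -3.0, 0.2], [0, 0, -8], 1]
    - [[3.06, -3.0, 0.2], [0, 0, -8], 1]
    - [[3.06, -3.0, 0.2], [0, 0, -8], 1]
    - [[3.06, -3.0, 0.2], [0, 0, -8], 1]
    - [[3.06, -3.0, 0.2], [0, 0, -8], 1]

```text
t: 1.1
eef_pos: [542.7, 277.4, 234.5]
tcp_rot: [-3.141, 0.0, 1.353]
ft_force: [0.2, 1.5, -0.6]
opening: 1.002
grip_force: 0.0
```

Request:
move_arm:
  commands:
    - [[0, 0, -3], [0, 0, 0], 1]
    - [[0, 0, -3], [0, 0, 0], 1]
    - [[0, 0, -1.2], [0, 0, 0], 1]
    - [[0, 0, -0.8], [0, 0, 0], 0.6]
    - [[0, 0, 0], [0, 0, 0], 0]
    - [[0, 0, 0], [0, 0, 0], 0]
    - [[0, 0, 0], [0, 0, 0], 0]
    - [[0, 0, 0], [0, 0, 0], 0]
    - [[0, 0, 0], [0, 0, 0], 0]
    - [[0, 0, 0], [0, 0, 0], 0]

```text
t: 2.1
eef_pos: [541.8, 278.9, 155.0]
tcp_rot: [3.141, -0.0, 1.359]
ft_force: [-0.8, -0.8, 0.1]
opening: 0.469
grip_force: 0.0
```

Request:
move_arm:
  commands:
    - [[0, 0, -0.1], [0, 0, 0], 0]
    - [[0, 0, 0], [0, 0, 0], 0]
    - [[0, 0, 0], [0, 0, 0], 0]
    - [[0, 0, 0], [0, 0, 0], 0]
    - [[0, 0, 0], [0, 0, 0], 0]
    - [[0, 0, 0], [0, 0, 0], 0]
    - [[0, 0, 1], [0, 0, 0], 0]
    - [[0, 0, 2], [0, 0, 0], 0]
    - [[0, 0, 2], [0, 0, 0], 0]
    - [[0, 0, 1], [0, 0, 0], 0]

```text
t: 3.1
eef_pos: [542.2, 279.1, 215.9]
tcp_rot: [3.139, -0.001, 1.359]
ft_force: [-0.5, -0.0, -0.8]
opening: 0.248
grip_force: 30.0
```

Request:
move_arm:
  commands:
    - [[-1.3, -3.6, 0], [0, 0, -8], 0]
    - [[-1.3, -3.6, 0], [0, 0, -8], 0]
    - [[-1.3, -3.6, 0], [0, 0, -8], 0]
    - [[-1.3, -3.6, -1], [0, 0, -8], 0]
    - [[-1.3, -3.6, -2], [0, 0, -8], 0]
    - [[-1.3, -3.6, -2], [0, 0, -8], 0]
    - [[-1.3, -3.6, -2], [0, 0, -8], 0]
    - [[-1.3, -3.6, -2], [0, 0, -8], 0]
    - [[0, 0, -3], [0, 0, 0], 0]
    - [[0, 0, -3], [0, 0, 0], 0]

```text
t: 4.1
eef_pos: [437.8, -10.3, 63.3]
tcp_rot: [3.141, -0.001, 0.239]
ft_force: [1.3, 0.5, -0.4]
opening: 0.249
grip_force: 30.0
```

```bash
python3 - <<'E'
from cell import state
s=state(); print(s["joints"],s["eef_pos"])
E
```

```text
[-1.74526606e-01  4.83403642e-01  2.15668374e+00 -2.01658873e-04
  4.99851221e-01  1.15763189e+00] [437.84651812 -10.31144487  63.28811589]
```

Request:
move_arm:
  commands:
    - [[0, 0, -2], [0, 0, 0], 0]
    - [[0, 0, -1], [0, 0, 0], 0]
    - [[0, 0, -0.4], [0, 0, 0], 0]
    - [[0, 0, -0.2], [0, 0, 0], 0]
    - [[0, 0, -0.1], [0, 0, 0], 0]
    - [[0, 0, -0.1], [0, 0, 0], 0]
    - [[0, 0, 0], [0, 0, 0], 0]

```text
t: 4.8
eef_pos: [438.0, -9.1, 26.1]
tcp_rot: [3.141, -0.001, 0.242]
ft_force: [-0.5, -0.4, -1.1]
opening: 0.247
grip_force: 30.0
```

Request:
move_arm:
  commands:
    - [[0, 0, -0.3], [0, 0, 0], 0]
    - [[0, 0, -0.15], [0, 0, 0], 0]
    - [[0, 0, -0.1], [0, 0, 0], 0]
    - [[0, 0, -0.05], [0, 0, 0], 0]
    - [[0, 0, 0], [0, 0, 0], 0]

```text
t: 5.3
eef_pos: [437.7, -9.2, 19.6]
tcp_rot: [3.142, 0.0, 0.242]
ft_force: [0.0, -0.2, -0.7]
opening: 0.245
grip_force: 30.0
```

Request:
move_arm:
  commands:
    - [[0, 0, -0.1], [0, 0, 0], 0]
    - [[0, 0, -0.1], [0, 0, 0], 0]
    - [[0, 0, 0], [0, 0, 0], 0]

```text
t: 5.6
eef_pos: [437.9, -9.1, 19.2]
tcp_rot: [3.141, -0.002, 0.242]
ft_force: [-5.8, 1.5, 33.1]
opening: 0.246
grip_force: 30.0
```

Request:
move_arm:
  commands:
    - [[0, 0, 0.1], [0, 0, 0], 0.45]
    - [[0, 0, 0], [0, 0, 0], 0.45]
    - [[0, 0, 0], [0, 0, 0], 0.45]
    - [[0, 0, 2], [0, 0, 0], 0.45]
    - [[0, 0, 4], [0, 0, 0], 0.45]
    - [[0, 0, 5], [0, 0, 0], 0.45]
    - [[1.15, -4.2, 2], [0, 0, 0], 0.45]
    - [[1.15, -4.2, 0], [0, 0, 0], 0.45]
    - [[1.15, -4.2, 0], [0, 0, 0], 0.45]
    - [[1.15, -4.1, 0], [0, 0, 0], 0.45]

```text
t: 6.6
eef_pos: [483.9, -177.9, 148.8]
tcp_rot: [3.141, -0.0, 0.242]
ft_force: [0.8, 0.4, -0.7]
opening: 0.449
grip_force: 0.0
```

```bash
python3 - <<'E'
from h import *
from cell import state,read_camera
s=state(); print(s["joints"],s["eef_pos"])
t=read_camera("top");d=read_camera("side")
c=lambda im:cv2.convertScaleAbs(im,alpha=1.5,beta=10)
A=np.hstack([cv2.resize(c(t[150:350,260:460]),(400,400)),cv2.resize(c(d[150:350,230:430]),(400,400))])
cv2.imwrite("pics/c3.png",A)
E
```

```text
[-4.80451576e-01  4.21097187e-01  1.89940574e+00 -7.89781099e-05
  8.20769920e-01  8.48862997e-01] [ 483.93998479 -177.92667024  148.7620594 ]
```

View pics/c3.png

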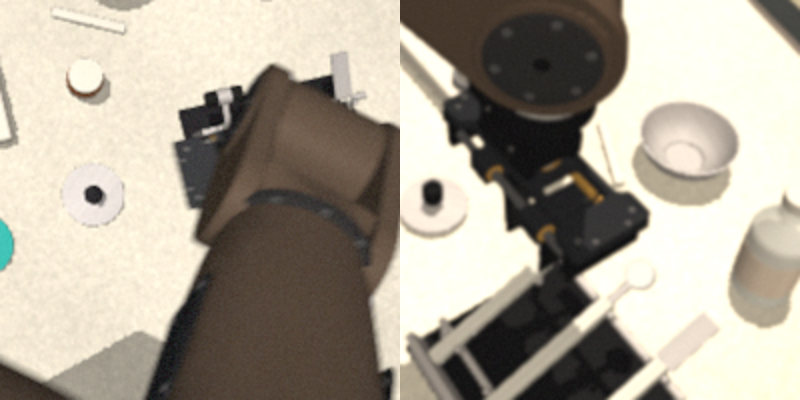

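The lid lies flat with its knob up (left panel (93,195)), and the gripper hovers over the hammer's handle. I'm descending on the hammer.

Request:
move_arm:
  commands:
    - [[0, 0.2, -3], [0, 0, 0], 0.45]
    - [[0, 0, -3], [0, 0, 0], 0.45]
    - [[0, 0, -1.5], [0, 0, 0], 0.45]
    - [[0, 0, -0.9], [0, 0, 0], 0.45]
    - [[0, 0, 0], [0, 0, 0], 0.45]

```text
t: 7.2
eef_pos: [483.3, -173.6, 63.7]
tcp_rot: [-3.14, 0.002, 0.242]
ft_force: [-0.5, -0.8, 0.0]
opening: 0.449
grip_force: 0.0
```

Request:
move_arm:
  commands:
    - [[0, 0, 0], [0, 0, 0], 0]
    - [[0, 0, 0], [0, 0, 0], 0]
    - [[0, 0, 0], [0, 0, 0], 0]
    - [[0, 0, 0], [0, 0, 0], 0]
    - [[0, 0, 0], [0, 0, 0], 0]
    - [[0, 0, 0], [0, 0, 0], 0]

```text
t: 7.8
eef_pos: [483.9, -174.2, 65.0]
tcp_rot: [3.141, -0.0, 0.242]
ft_force: [0.5, -0.2, 4.2]
opening: 0.135
grip_force: 30.0
```

Request:
move_arm:
  commands:
    - [[0, 0, 1.5], [0, 0, 0], 0]
    - [[0, 0, 3], [0, 0, 0], 0]
    - [[0, 0, 4], [0, 0, 0], 0]
    - [[0, 0, 4], [0, 0, 0], 0]
    - [[0, 0, 4], [0, 0, 0], 0]
    - [[0, 0, 4], [0, 0, 0], 0]
    - [[0, 0, 2], [0, 0, 0], 0]

```text
t: 8.5
eef_pos: [484.1, -174.3, 293.0]
tcp_rot: [3.139, -0.003, 0.242]
ft_force: [-0.5, -0.2, -0.7]
opening: 0.138
grip_force: 30.0
```

```bash
python3 - <<'E'
from h import *
from cell import state
s=state(); print(s["joints"],s["eef_pos"],s["moment"],s["ft_force"])
D=[(.49153,1.55941,235.63,578.63,214.09),(.48340,2.15668,437.85,-10.31,63.29),(.42110,1.89941,483.94,-177.93,148.76),(*s["joints"][1:3],*s["eef_pos"])]
A=[];b=[]
for q2,q3,x,y,z in D:
    A+=[[1,0,np.sin(q2),np.sin(q2+q3)],[0,1,np.cos(q2),np.cos(q2+q3)]]; b+=[np.sqrt(x*x+y*y-66**2),z]
r=np.linalg.lstsq(np.array(A),np.array(b),rcond=None); print(r[0],np.array(A)@r[0]-b)
E
```

```text
[-4.73973501e-01  2.54083931e-01  1.71687837e+00 -5.35461121e-05
  1.16662338e+00  8.55267544e-01] [ 484.14060061 -174.30220357  292.98765046] [-0.05381301  0.11958804 -0.01957501] [-0.51424206 -0.20806506 -0.71946272]
[  5.36806938 -47.68307078 517.90133939 406.35484675] [-11.05898215   7.11685599   8.47082909  -8.72782556   3.10072705
  -0.68773963  -0.51257399   2.29870919]
```

Request:
move_arm:
  commands:
    - [[0, 0, 0], [1.9, -7.9, 0], 0]
    - [[0, 0, 0], [1.9, -7.9, 0], 0]
    - [[0, 0, 0], [1.9, -7.9, 0], 0]
    - [[0, 0, 0], [1.9, -7.9, 0], 0]

```text
t: 8.9
eef_pos: [483.5, -173.8, 290.0]
tcp_rot: [3.137, -0.558, 0.243]
ft_force: [0.7, 1.2, -0.6]
opening: 0.13
grip_force: 30.0
```

```bash
python3 - <<'E'
from cell import state
s=state(); print(s["joints"],s["eef_pos"],s["tcp_rot"])
E
```

```text
[-0.70828028  0.12497857  2.01649168  0.66588626  0.76720693  0.18587244] [ 483.45818347 -173.83806668  290.03185392] [ 3.13736966 -0.55818769  0.24312206]
```

Request:
move_arm:
  commands:
    - [[0, 2, 0], [1.9, -7.9, 0], 0]
    - [[0, 2, 0], [1.9, -7.9, 0], 0]
    - [[0, 2, 0], [1.9, -7.9, 0], 0]
    - [[0, 2, 0], [1.9, -7.9, 0], 0]
    - [[1, 4, 0], [0, 0, 5], 0]
    - [[1, 4, 0], [0, 0, 5], 0]
    - [[1, 4, 0], [0, 0, 5], 0]
    - [[1, 4, 0], [0, 0, 5], 0]

```text
t: 9.7
eef_pos: [524.7, 54.7, 287.7]
tcp_rot: [-3.124, -0.987, 0.6]
ft_force: [1.1, -1.0, 0.0]
opening: 0.131
grip_force: 30.0
```

```bash
python3 - <<'E'
from cell import state
s=state(); print(s["joints"],s["eef_pos"],s["tcp_rot"])
E
```

```text
[-0.4135921   0.176811    2.24237835  1.50872199  0.80201736 -0.64718896] [524.71742419  54.65380294 287.69528639] [-3.12428009 -0.9870432   0.60033125]
```

Request:
move_arm:
  commands:
    - [[0.5, 3.9, 0], [0, 0, 5], 0]
    - [[0.5, 3.9, 0], [0, 0, 5], 0]
    - [[0.5, 3.9, 0], [0, 0, 5], 0]
    - [[0.5, 3.9, 0], [0, 0, 5], 0]
    - [[0.5, 3.9, 0], [0, 0, 5], 0]
    - [[0.5, 3.9, 0], [0, 0, 5], 0]
    - [[0, 0, 0], [0, 0, 0], 0]
    - [[0, 0, 0], [0, 0, 0], 0]

```text
t: 10.5
eef_pos: [554.3, 287.7, 287.2]
tcp_rot: [-3.123, -0.987, 1.121]
ft_force: [-0.4, -0.5, -0.9]
opening: 0.131
grip_force: 30.0
```

```bash
cat >> h.py <<'E'
from scipy.spatial.transform import Rotation as R
from cell import state
def info():
    np.set_printoptions(precision=3,suppress=True)
    s=state(); Rm=R.from_euler("xyz",s["tcp_rot"]).as_matrix(); a=Rm[:,2]; g=s["eef_pos"]-19*a
    h0=R.from_euler("xyz",[np.pi,0,0]).as_matrix().T@[np.cos(np.radians(25)),0,np.sin(np.radians(25))]
    h=Rm@h0; print("q",s["joints"],"pos",s["eef_pos"],"app",a,"y",Rm[:,1],"\nhandle",h,"tilt",np.degrees(np.arccos(h[2])),"grasp",g,"foot",g-115*h)
    w=np.cross(h,[0,0,1]); print("rotvec deg to upright",np.degrees(w/np.linalg.norm(w)*np.arccos(h[2])))
E
python3 -c "
from h import *
info()"
```

```text
q [ 0.033  0.336  1.992  1.378  0.865 -0.533] pos [554.294 287.69  287.159] app [ 0.346  0.759 -0.551] y [ 0.907 -0.421 -0.01 ] 
handle [0.071 0.129 0.989] tilt 8.485705906806782 grasp [547.72  273.267 297.636] foot [539.532 258.404 183.895]
rotvec deg to upright [ 7.432 -4.095  0.   ]
```

Request:
move_arm:
  commands:
    - [[0.1, 1.9, 0], [7.4, -4.1, 0], 0]
    - [[0, 0, 0], [0, 0, 0], 0]
    - [[0, 0, 0], [0, 0, 0], 0]

```text
t: 10.8
eef_pos: [554.9, 304.2, 286.8]
tcp_rot: [-3.132, -1.12, 1.129]
ft_force: [0.5, 0.1, -0.2]
opening: 0.136
grip_force: 30.0
```

```bash
python3 - <<'E'
from h import *
from cell import read_camera
info()
t=read_camera("top");d=read_camera("side")
c=lambda im:cv2.convertScaleAbs(cv2.resize(im,(400,520),interpolation=cv2.INTER_CUBIC),alpha=1.5,beta=10)
cv2.imwrite("pics/c4.png",np.hstack([c(t[110:240,140:240]),c(d[60:190,190:290])]))
E
```

```text
q [ 0.035  0.377  2.043  1.591  0.934 -0.743] pos [554.892 304.209 286.764] app [ 0.377  0.817 -0.436] y [ 0.907 -0.42  -0.004] 
handle [0.01  0.012 1.   ] tilt 0.8667821106290133 grasp [547.736 288.677 295.044] foot [546.609 287.352 180.057]
rotvec deg to upright [ 0.66  -0.561  0.   ]
```

View pics/c4.png

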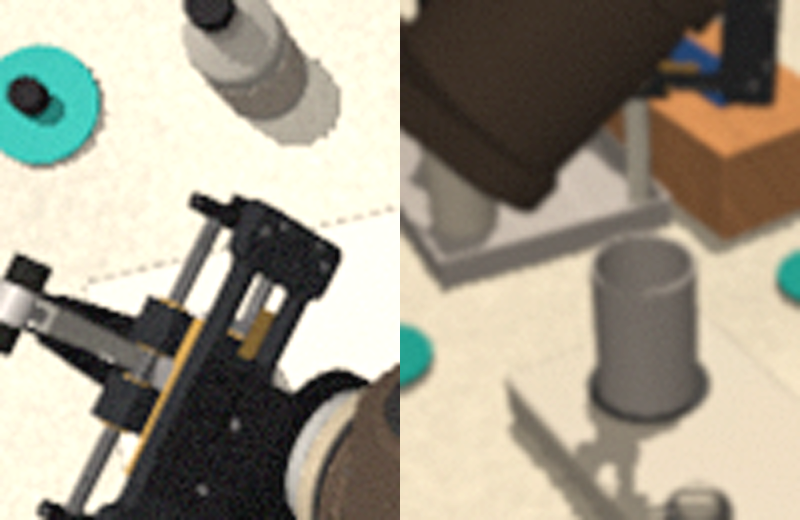

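The open jar mouth is visible in the side view at about (251,126). The foot of the hammer is above it at (250,108.7), and the top view shows the head near (145,185).

```bash
cat >> h.py <<'E'
def proj(n,P):
    T=CI[n]["cam_to_world"]; c=T[:3,:3].T@(np.asarray(P,float)-T[:3,3]); u=CI[n]["K"]@c; return u[:2]/u[2]
E
python3 - <<'E'
from h import *
print(proj("side",[546.6,287.4,180]),proj("top",[548.5,289.7,376]),proj("side",[542.5,278.5,140]))
print(plane("side",(251.2,126.2),140),plane("side",(250,108.7),180),plane("top",(145,185),376))
E
```

```text
[249.41707439 110.8128288 ] [144.14587158 185.37573111] [249.54946474 126.38057602]
[546.76010467 277.88070171 140.        ] [550.89285764 296.31528718 180.        ] [549.17595276 288.19524684 376.        ]
```

Request:
move_arm:
  commands:
    - [[0.2, 0.3, 0], [0.6, -0.5, 0], 0]
    - [[0, 0, -2], [0, 0, 0], 0]
    - [[0, 0, -3], [0, 0, 0], 0]
    - [[0, 0, -3], [0, 0, 0], 0]
    - [[0, 0, -2.5], [0, 0, 0], 0]
    - [[0, 0, -1.2], [0, 0, 0], 0]
    - [[0, 0, -0.6], [0, 0, 0], 0]
    - [[0, 0, 0], [0, 0, 0], 0]

```text
t: 11.7
eef_pos: [557.4, 308.3, 164.3]
tcp_rot: [3.138, -1.137, 1.142]
ft_force: [0.6, 0.6, -0.0]
opening: 0.132
grip_force: 30.0
```

```bash
python3 -c "
from h import *
info()"
```

```text
q [ 0.041  0.618  2.133  1.84   0.993 -1.156] pos [557.407 308.278 164.31 ] app [ 0.381  0.824 -0.42 ] y [ 0.908 -0.419  0.002] 
handle [-0.003 -0.002  1.   ] tilt 0.19323254278614133 grasp [550.162 292.631 172.289] foot [550.48  292.853  57.29 ]
rotvec deg to upright [-0.111  0.158  0.   ]
```

Request:
move_arm:
  commands:
    - [[0, 0, -0.5], [0, 0, 0], 0]
    - [[0, 0, -0.3], [0, 0, 0], 0]
    - [[0, 0, -0.2], [0, 0, 0], 0]
    - [[0, 0, -0.1], [0, 0, 0], 0]
    - [[0, 0, 0], [0, 0, 0], 0]

```text
t: 12.2
eef_pos: [557.3, 308.3, 153.7]
tcp_rot: [3.135, -1.138, 1.143]
ft_force: [-0.2, 0.5, -1.4]
opening: 0.133
grip_force: 30.0
```

Request:
move_arm:
  commands:
    - [[0, 0, -0.2], [0, 0, 0], 0]
    - [[0, 0, -0.2], [0, 0, 0], 0]
    - [[0, 0, 0], [0, 0, 0], 0]

```text
t: 12.5
eef_pos: [557.7, 308.6, 150.9]
tcp_rot: [3.134, -1.141, 1.145]
ft_force: [-1.6, -2.4, 9.5]
opening: 0.133
grip_force: 30.0
```

Request:
move_arm:
  commands:
    - [[0, 0, 0], [0, 0, 0], 0.2]
    - [[0, 0, 0], [0, 0, 0], 0.3]
    - [[0, 0, 0], [0, 0, 0], 0.45]
    - [[0, 0, 0], [0, 0, 0], 0.45]
    - [[-0.8, -1.6, 0.8], [0, 0, 0], 0.45]
    - [[-1.5, -3.3, 1.7], [0, 0, 0], 0.45]
    - [[-1.5, -3.3, 1.7], [0, 0, 0], 0.45]
    - [[-1.5, -3.3, 1.7], [0, 0, 0], 0.45]

```text
t: 13.3
eef_pos: [503.3, 192.5, 208.9]
tcp_rot: [3.137, -1.137, 1.143]
ft_force: [-0.7, -0.5, 0.6]
opening: 0.451
grip_force: 0.0
```

```bash
python3 - <<'E'
from h import *
from cell import read_camera
info()
t=read_camera("top");d=read_camera("side")
c=lambda im:cv2.convertScaleAbs(cv2.resize(im,(400,520),interpolation=cv2.INTER_CUBIC),alpha=1.5,beta=10)
cv2.imwrite("pics/c5.png",np.hstack([c(t[110:240,140:240]),c(d[60:190,190:290])]))
E
```

```text
q [-0.244  0.48   2.251  1.558  1.1   -1.117] pos [503.328 192.47  208.931] app [ 0.381  0.824 -0.42 ] y [ 0.908 -0.419  0.002] 
handle [-0.003 -0.002  1.   ] tilt 0.19999039678412464 grasp [496.093 176.818 216.91 ] foot [496.425 177.044 101.91 ]
rotvec deg to upright [-0.113  0.165  0.   ]
```

View pics/c5.png

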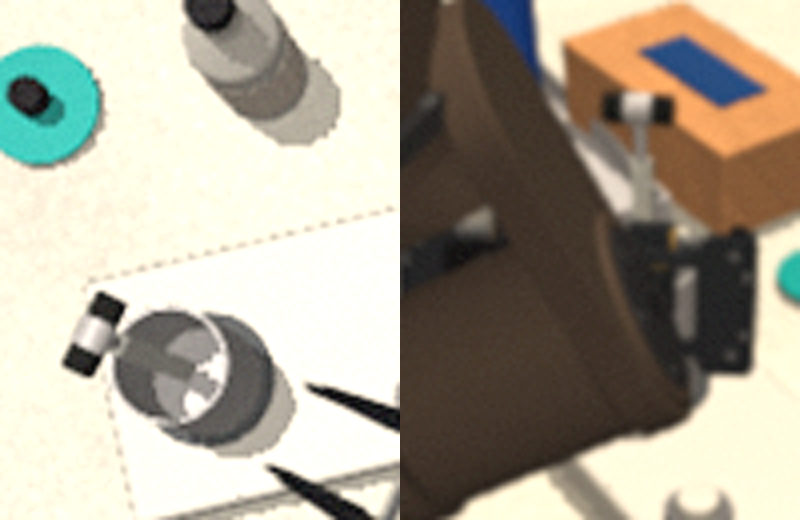

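The hammer stands in the jar, with its head at top (163,193) leaning on the far side of the mouth, clear of where the mirror goes. I'm returning for the mirror.

Request:
move_arm:
  commands:
    - [[0, -3.2, 1.2], [0, 0, -7.4], 0.45]
    - [[0, -3.2, 1.2], [0, 0, -7.4], 0.45]
    - [[0, -3.2, 1.2], [0, 0, -7.4], 0.45]
    - [[0, -3.2, 1.2], [0, 0, -7.4], 0.45]
    - [[0, -3.2, 1.2], [0, 0, -7.4], 0.45]
    - [[0, -3.2, 1.2], [0, 0, -7.4], 0.45]
    - [[0, -3.2, 1.2], [0, 0, -7.4], 0.45]
    - [[0, -2.2, 0], [-1.6, 6.5, 0], 0.45]
    - [[0, -2.2, 0], [-1.6, 6.5, 0], 0.45]
    - [[0, -2.2, 0], [-1.6, 6.5, 0], 0.45]

```text
t: 14.4
eef_pos: [504.9, -76.9, 291.8]
tcp_rot: [-3.131, -0.869, 0.239]
ft_force: [0.5, 1.4, -0.2]
opening: 0.446
grip_force: 0.0
```

Request:
move_arm:
  commands:
    - [[0, -2.2, 0], [-1.6, 6.5, 0], 0.45]
    - [[0, -2.2, 0], [-1.6, 6.5, 0], 0.45]
    - [[0, -2.2, 0], [-1.6, 6.5, 0], 0.45]
    - [[0, -2.2, 0], [-1.6, 6.5, 0], 0.45]
    - [[0, -2, 0], [-1.6, 6.5, 0], 0.45]
    - [[0, -2, 0], [-1.6, 6.5, 0], 0.45]
    - [[0, -2, 0], [-1.6, 6.5, 0], 0.45]
    - [[0, 0, 0], [0, 0, 0], 0.45]
    - [[0, 0, 0], [0, 0, 0], 0.45]

```text
t: 15.3
eef_pos: [506.1, -208.6, 290.2]
tcp_rot: [-3.119, -0.12, 0.242]
ft_force: [-0.5, -0.1, -0.3]
opening: 0.45
grip_force: 0.0
```

```bash
python3 - <<'E'
from h import *
info(); s=state(); Rm=R.from_euler("xyz",s["tcp_rot"]); W=R.from_euler("xyz",[np.pi,0,.240])
print("turn",np.degrees((W*Rm.inv()).as_rotvec()),"shift",np.array([500.1,-243.8,150])-s["eef_pos"])
print("hammer head",plane("top",(163.2,193.2),240))
E
```

```text
q [-0.563  0.277  1.698  0.115  1.102  0.715] pos [ 506.122 -208.581  290.158] app [ 0.111  0.051 -0.993] y [ 0.243 -0.97  -0.023] 
handle [0.827 0.194 0.528] tilt 58.11562786038535 grasp [ 504.014 -209.549  309.016] foot [ 408.961 -231.911  248.272]
rotvec deg to upright [ 13.309 -56.571   0.   ]
turn [-2.915  6.38  -0.217] shift [  -6.022  -35.219 -140.158]
hammer head [549.765 295.329 240.   ]
```

Request:
move_arm:
  commands:
    - [[-0.3, -1.8, -3], [-1.45, 3.2, -0.1], 0.45]
    - [[-0.3, -1.7, -4], [-1.45, 3.2, -0.1], 0.45]
    - [[0, 0, -4], [0, 0, 0], 0.45]
    - [[0, 0, -3], [0, 0, 0], 0.45]
    - [[0, 0, 0], [0, 0, 0], 0.45]
    - [[0, 0, 0], [0, 0, 0], 0.45]

```text
t: 15.9
eef_pos: [499.6, -244.2, 151.9]
tcp_rot: [3.14, 0.0, 0.239]
ft_force: [1.2, -0.1, 0.1]
opening: 0.448
grip_force: 0.0
```

```bash
python3 - <<'E'
from h import *
from cell import read_camera
s=state(); print(s["eef_pos"],s["tcp_rot"])
d=read_camera("side")
c=lambda im:cv2.convertScaleAbs(cv2.resize(im,(600,600),interpolation=cv2.INTER_CUBIC),alpha=1.5,beta=10)
cv2.imwrite("pics/c6.png",c(d[220:420,220:420]))
E
```

```text
[ 499.58683448 -244.22282163  151.88181689] [3.14027768e+00 4.70024967e-04 2.39162835e-01]
```

View pics/c6.png

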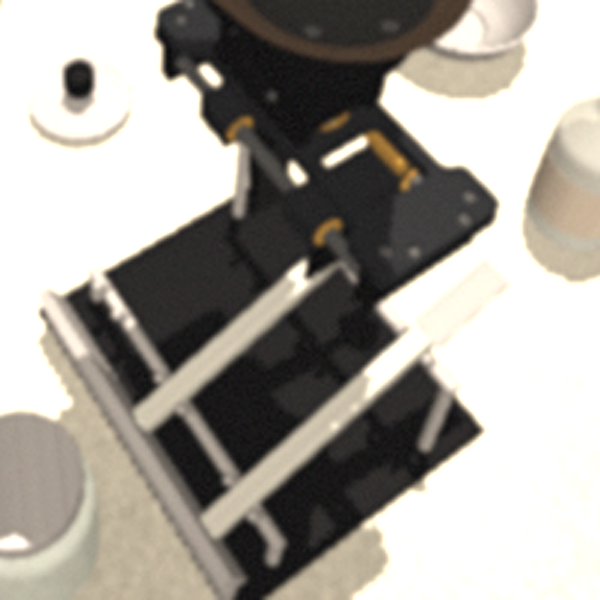

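The mirror and spatula are untouched on the rest, and the fingers straddle the mirror handle (crop (330,270)).

Request:
move_arm:
  commands:
    - [[0, 0, -3], [0, 0, 0], 0.45]
    - [[0, 0, -3], [0, 0, 0], 0.45]
    - [[0, 0, -1.7], [0, 0, 0], 0.45]
    - [[0, 0, -1], [0, 0, 0], 0.45]
    - [[0, 0, 0], [0, 0, 0], 0.2]
    - [[0, 0, 0], [0, 0, 0], 0]
    - [[0, 0, 0], [0, 0, 0], 0]
    - [[0, 0, 0], [0, 0, 0], 0]
    - [[0, 0, 0], [0, 0, 0], 0]
    - [[0, 0, 0], [0, 0, 0], 0]

```text
t: 16.95
eef_pos: [499.8, -244.7, 64.8]
tcp_rot: [3.139, 0.001, 0.239]
ft_force: [-0.6, 0.9, 6.5]
opening: 0.13
grip_force: 30.0
```

Request:
move_arm:
  commands:
    - [[0, 0, 1.5], [0, 0, 0], 0]
    - [[0, 0, 3], [0, 0, 0], 0]
    - [[0, 0, 4], [0, 0, 0], 0]
    - [[0, 0, 4], [0, 0, 0], 0]
    - [[0, 0, 4], [0, 0, 0], 0]
    - [[0, 0, 4], [0, 0, 0], 0]
    - [[0, 0, 2.5], [0, 0, 0], 0]

```text
t: 17.65
eef_pos: [499.8, -244.8, 297.3]
tcp_rot: [3.137, -0.001, 0.239]
ft_force: [0.1, -0.6, -1.0]
opening: 0.135
grip_force: 30.0
```

Request:
move_arm:
  commands:
    - [[0, 2, 0], [1.55, -6.3, 0], 0]
    - [[0, 2, 0], [1.55, -6.3, 0], 0]
    - [[0, 2, 0], [1.55, -6.3, 0], 0]
    - [[0, 2, 0], [1.55, -6.3, 0], 0]
    - [[0, 2, 0], [1.55, -6.3, 0], 0]
    - [[0, 2, 0], [1.55, -6.3, 0], 0]
    - [[0, 2, 0], [1.55, -6.3, 0], 0]
    - [[0, 2, 0], [1.55, -6.3, 0], 0]
    - [[0, 2, 0], [1.55, -6.3, 0], 0]
    - [[0, 2, 0], [1.55, -6.3, 0], 0]

```text
t: 18.65
eef_pos: [500.2, -55.6, 294.1]
tcp_rot: [-3.128, -1.052, 0.239]
ft_force: [0.7, 1.5, -0.7]
opening: 0.134
grip_force: 30.0
```

```bash
python3 -c "
from h import *
info()"
```

```text
q [-0.626  0.118  2.362  1.764  0.751 -0.795] pos [500.195 -55.55  294.083] app [ 0.84   0.219 -0.496] y [ 0.248 -0.969 -0.007] 
handle [0.081 0.014 0.997] tilt 4.728538752277753 grasp [484.226 -59.709 303.5  ] foot [474.884 -61.321 188.891]
rotvec deg to upright [ 0.804 -4.66   0.   ]
```

Request:
move_arm:
  commands:
    - [[0.47, 3.5, 0], [0.8, -4.6, 0], 0]
    - [[0.47, 3.5, 0], [0, 0, 5.8], 0]
    - [[0.47, 3.5, 0], [0, 0, 5.8], 0]
    - [[0.47, 3.5, 0], [0, 0, 5.8], 0]
    - [[0.47, 3.5, 0], [0, 0, 5.8], 0]
    - [[0.47, 3.5, 0], [0, 0, 5.8], 0]
    - [[0.47, 3.5, 0], [0, 0, 5.8], 0]
    - [[0.47, 3.5, 0], [0, 0, 5.8], 0]
    - [[0.47, 3, 0], [0, 0, 5.8], 0]
    - [[0, 0, 0], [0, 0, 5.8], 0]

```text
t: 19.65
eef_pos: [541.7, 253.5, 293.6]
tcp_rot: [-3.132, -1.12, 1.165]
ft_force: [-0.8, 0.5, -1.0]
opening: 0.134
grip_force: 30.0
```

Request:
move_arm:
  commands:
    - [[0, 0, 0], [0, 0, 0], 0]
    - [[0, 0, 0], [0, 0, 0], 0]

```text
t: 19.85
eef_pos: [542.6, 250.4, 293.2]
tcp_rot: [-3.13, -1.12, 1.153]
ft_force: [-0.7, -0.2, -1.0]
opening: 0.135
grip_force: 30.0
```

```bash
python3 -c "
from h import *
info()"
```

```text
q [-0.091  0.351  2.066  1.478  1.035 -0.742] pos [542.576 250.366 293.234] app [ 0.355  0.827 -0.435] y [ 0.918 -0.397 -0.005] 
handle [0.01  0.011 1.   ] tilt 0.8520413171107657 grasp [535.825 234.648 301.504] foot [534.664 233.393 186.517]
rotvec deg to upright [ 0.625 -0.579  0.   ]
```

Request:
move_arm:
  commands:
    - [[0, 1.6, -0.5], [0.6, -0.6, 0], 0]
    - [[0, 1, -0.5], [0, 0, 0], 0]
    - [[0, 0, 0], [0, 0, 0], 0]
    - [[0, 0, 0], [0, 0, 0], 0]

```text
t: 20.25
eef_pos: [542.2, 276.8, 283.6]
tcp_rot: [3.14, -1.134, 1.167]
ft_force: [-0.1, 0.2, -0.6]
opening: 0.132
grip_force: 30.0
```

```bash
python3 - <<'E'
from h import *
from cell import read_camera
info()
t=read_camera("top");d=read_camera("side")
c=lambda im:cv2.convertScaleAbs(cv2.resize(im,(400,520),interpolation=cv2.INTER_CUBIC),alpha=1.5,beta=10)
cv2.imwrite("pics/c7.png",np.hstack([c(t[110:240,140:240]),c(d[60:190,190:290])]))
E
```

```text
q [-0.035  0.374  2.077  1.551  1.006 -0.792] pos [542.162 276.771 283.634] app [ 0.357  0.833 -0.423] y [ 0.919 -0.394  0.001] 
handle [-0.001  0.001  1.   ] tilt 0.0477973369945614 grasp [535.371 260.949 291.67 ] foot [535.438 260.881 176.67 ]
rotvec deg to upright [ 0.034  0.033 -0.   ]
```

View pics/c7.png

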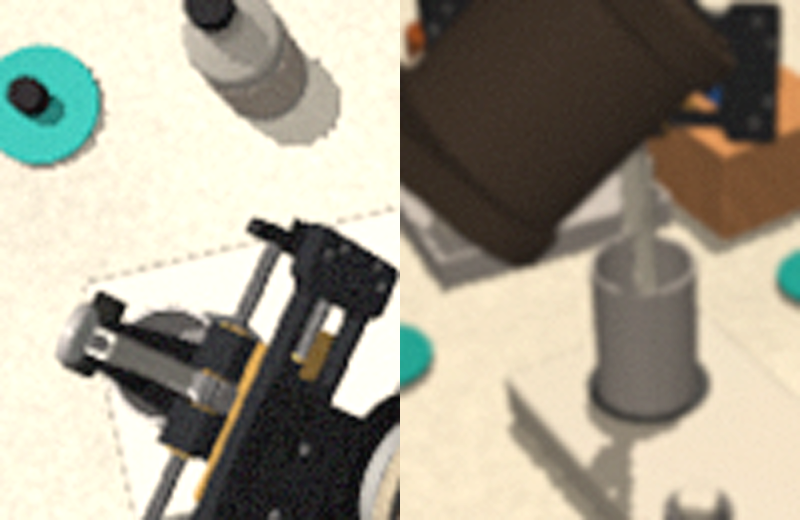

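The mirror is held upright over the near half of the mouth, with its disc at top (160,192.5). The hammer stands behind it.

```bash
python3 -c "
from h import *
print(proj('top',[535.4,261,373]),plane('top',(160,192.5),373),plane('top',(182.5,201.2),140))"
```

```text
[160.53402059 192.96996187] [536.23608027 261.97711361 373.        ] [542.54320807 279.63611328 140.        ]
```

Request:
move_arm:
  commands:
    - [[0, 0, -1], [0, 0, 0], 0]
    - [[0, 0, -1.5], [0, 0, 0], 0]
    - [[0, 0, -1.5], [0, 0, 0], 0]
    - [[0, 0, 0], [0, 0, 0], 0]

```text
t: 20.75
eef_pos: [542.4, 276.3, 242.3]
tcp_rot: [-3.139, -1.133, 1.163]
ft_force: [-0.0, -0.9, -0.3]
opening: 0.135
grip_force: 30.0
```

Request:
move_arm:
  commands:
    - [[0, 0, -1.5], [0, 0, 0], 0]
    - [[0, 0, -1.5], [0, 0, 0], 0]
    - [[0, 0, -1.5], [0, 0, 0], 0]
    - [[0, 0, 0], [0, 0, 0], 0]

```text
t: 21.15
eef_pos: [542.5, 276.5, 197.8]
tcp_rot: [-3.14, -1.134, 1.164]
ft_force: [0.2, 0.2, -0.9]
opening: 0.136
grip_force: 30.0
```

Request:
move_arm:
  commands:
    - [[0, 0, -1.5], [0, 0, 0], 0]
    - [[0, 0, -1.2], [0, 0, 0], 0]
    - [[0, 0, -0.6], [0, 0, 0], 0]
    - [[0, 0, -0.4], [0, 0, 0], 0]
    - [[0, 0, -0.2], [0, 0, 0], 0]
    - [[0, 0, 0], [0, 0, 0], 0]

```text
t: 21.75
eef_pos: [542.6, 276.8, 159.9]
tcp_rot: [3.138, -1.135, 1.169]
ft_force: [0.2, -0.1, -1.4]
opening: 0.135
grip_force: 30.0
```

```bash
python3 -c "
from h import *
info()"
```

```text
q [-0.035  0.618  2.166  1.758  1.035 -1.184] pos [542.597 276.761 159.886] app [ 0.357  0.833 -0.422] y [ 0.919 -0.394  0.001] 
handle [-0.001  0.     1.   ] tilt 0.07586405604556484 grasp [535.805 260.935 167.912] foot [535.953 260.898  52.912]
rotvec deg to upright [ 0.019  0.074 -0.   ]
```

Request:
move_arm:
  commands:
    - [[0, 0, -0.3], [0, 0, 0], 0]
    - [[0, 0, -0.2], [0, 0, 0], 0]
    - [[0, 0, -0.1], [0, 0, 0], 0]
    - [[0, 0, 0], [0, 0, 0], 0]

```text
t: 22.15
eef_pos: [542.4, 276.8, 153.4]
tcp_rot: [3.14, -1.134, 1.168]
ft_force: [0.9, 0.0, -0.6]
opening: 0.136
grip_force: 30.0
```

Request:
move_arm:
  commands:
    - [[0, 0, -0.15], [0, 0, 0], 0]
    - [[0, 0, -0.1], [0, 0, 0], 0]
    - [[0, 0, 0], [0, 0, 0], 0]

```text
t: 22.45
eef_pos: [542.4, 276.8, 150.9]
tcp_rot: [3.14, -1.134, 1.168]
ft_force: [-0.7, -0.2, -0.8]
opening: 0.136
grip_force: 30.0
```

Request:
move_arm:
  commands:
    - [[0, 0, -0.15], [0, 0, 0], 0]
    - [[0, 0, -0.1], [0, 0, 0], 0]
    - [[0, 0, 0], [0, 0, 0], 0]

```text
t: 22.75
eef_pos: [542.8, 277.0, 149.9]
tcp_rot: [3.137, -1.138, 1.17]
ft_force: [-1.8, -1.8, 9.4]
opening: 0.132
grip_force: 30.0
```

Request:
move_arm:
  commands:
    - [[0, 0, 0], [0, 0, 0], 0.2]
    - [[0, 0, 0], [0, 0, 0], 0.3]
    - [[0, 0, 0], [0, 0, 0], 0.45]
    - [[0, 0, 0], [0, 0, 0], 0.45]
    - [[-0.8, -1.6, 0.8], [0, 0, 0], 0.45]
    - [[-1.5, -3.3, 1.7], [0, 0, 0], 0.45]
    - [[-1.5, -3.3, 1.7], [0, 0, 0], 0.45]
    - [[-1.5, -3.3, 1.7], [0, 0, 0], 0.45]
    - [[0, -2, 2], [0, 0, 0], 0]
    - [[0, -2, 2], [0, 0, 0], 0]

```text
t: 23.75
eef_pos: [489.2, 120.5, 248.2]
tcp_rot: [3.141, -1.134, 1.166]
ft_force: [0.3, -0.2, 0.5]
opening: 0.334
grip_force: 0.0
```

```bash
python3 - <<'E'
from h import *
from cell import read_camera
info()
t=read_camera("top");d=read_camera("side")
c=lambda im:cv2.convertScaleAbs(cv2.resize(im,(400,520),interpolation=cv2.INTER_CUBIC),alpha=1.5,beta=10)
cv2.imwrite("pics/c8.png",np.hstack([c(t[130:260,160:260]),c(d[70:200,200:300])]))
b,_=tri((247.3,209.7),(265.6,183.8)); print("button",b,plane("top",(247.3,209.7),56))
s=state(); W=R.from_euler("xyz",[np.pi,0,1.17]); print(np.degrees((W*R.from_euler("xyz",s["tcp_rot"]).inv()).as_rotvec()))
E
```

```text
q [-0.427  0.396  2.206  1.319  1.21  -0.99 ] pos [489.163 120.459 248.193] app [ 0.358  0.832 -0.423] y [ 0.919 -0.395  0.   ] 
handle [-0.     0.001  1.   ] tilt 0.039245225571746735 grasp [482.363 104.644 256.233] foot [482.379 104.567 141.233]
rotvec deg to upright [ 0.038  0.008 -0.   ]
button [533.028 136.962  64.411] [529.874 138.886  56.   ]
[-59.662  25.799   0.169]
```

View pics/c8.png

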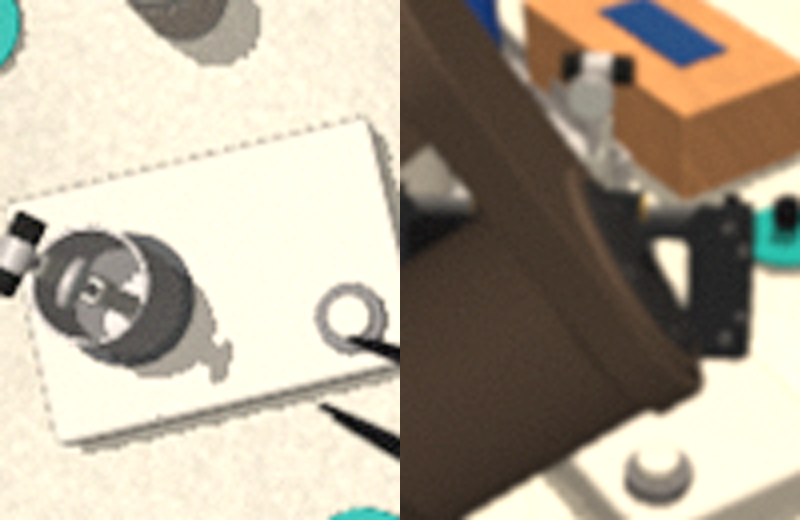

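Both instruments stand upright in the jar: the hammer head is at left panel (18,255) and the mirror disc at (72,282). The button is at (350,317), about (531.5,138). I'm turning the tool down with the fingers shut to press it.

Request:
move_arm:
  commands:
    - [[0.5, 0.2, 0], [-7.5, 3.2, 0], 0]
    - [[0.5, 0.2, 0], [-7.5, 3.2, 0], 0]
    - [[0.5, 0.2, 0], [-7.5, 3.2, 0], 0]
    - [[0.5, 0.2, 0], [-7.5, 3.2, 0], 0]
    - [[0.5, 0.2, 0], [-7.5, 3.2, 0], 0]
    - [[0.5, 0.2, 0], [-7.5, 3.2, 0], 0]
    - [[0.5, 0.2, 0], [-7.5, 3.2, 0], 0]
    - [[0.5, 0.2, 0], [-7.5, 3.2, 0], 0]
    - [[0, 0, 0], [0, 0, 0], 0]
    - [[0, 0, 0], [0, 0, 0], 0]

```text
t: 24.85
eef_pos: [528.3, 139.5, 245.9]
tcp_rot: [-3.139, -0.003, 1.172]
ft_force: [0.2, 0.4, 0.1]
opening: 0.002
grip_force: 0.0
```

```bash
python3 - <<'E'
from h import *
s=state(); W=R.from_euler("xyz",[np.pi,0,1.17]); print(s["joints"],s["opening"],np.array([531.5,138,90])-s["eef_pos"],np.degrees((W*R.from_euler("xyz",s["tcp_rot"]).inv()).as_rotvec()))
E
```

```text
[0.1354209  0.34711779 1.71158175 0.00396314 1.08344899 0.53275218] 0.002035705279534759 [   3.1785934    -1.45606429 -155.89982989] [-0.19457033 -0.05830411 -0.09214276]
```

Request:
move_arm:
  commands:
    - [[0.3, -0.1, -4], [0, 0, 0], 0]
    - [[0, 0, -4], [0, 0, 0], 0]
    - [[0, 0, -4], [0, 0, 0], 0]
    - [[0, 0, -3.5], [0, 0, 0], 0]
    - [[0, 0, -1.5], [0, 0, 0], 0]
    - [[0, 0, 0], [0, 0, 0], 0]

```text
t: 25.45
eef_pos: [530.3, 135.9, 75.1]
tcp_rot: [-3.138, -0.0, 1.166]
ft_force: [-0.1, -0.3, 0.9]
opening: 0.005
grip_force: 0.0
```

Request:
move_arm:
  commands:
    - [[0, 0, -0.4], [0, 0, 0], 0]
    - [[0, 0, -0.4], [0, 0, 0], 0]
    - [[0, 0, -0.2], [0, 0, 0], 0]
    - [[0, 0, 0], [0, 0, 0], 0]

```text
t: 25.85
eef_pos: [532.2, 136.8, 67.8]
tcp_rot: [3.14, -0.002, 1.168]
ft_force: [0.4, -0.3, 0.2]
opening: 0.002
grip_force: 0.0
```

Request:
move_arm:
  commands:
    - [[0, 0, -0.3], [0, 0, 0], 0]
    - [[0, 0, -0.3], [0, 0, 0], 0]
    - [[0, 0, 0], [0, 0, 0], 0]

```text
t: 26.15
eef_pos: [532.3, 136.8, 61.3]
tcp_rot: [3.141, -0.001, 1.168]
ft_force: [0.1, 0.1, 3.0]
opening: 0.006
grip_force: 1.0
```

Request:
move_arm:
  commands:
    - [[0, 0, -0.2], [0, 0, 0], 0]
    - [[0, 0, -0.1], [0, 0, 0], 0]
    - [[0, 0, 0], [0, 0, 0], 0]

```text
t: 26.45
eef_pos: [532.3, 136.8, 58.5]
tcp_rot: [3.14, -0.001, 1.168]
ft_force: [0.3, 0.4, 3.4]
opening: 0.004
grip_force: 1.8
```

Request:
move_arm:
  commands:
    - [[0, 0, -0.2], [0, 0, 0], 0]
    - [[0, 0, -0.1], [0, 0, 0], 0]
    - [[0, 0, 0], [0, 0, 0], 0]

```text
t: 26.75
eef_pos: [532.3, 136.8, 56.2]
tcp_rot: [3.14, -0.001, 1.168]
ft_force: [-1.4, 0.3, 13.3]
opening: 0.005
grip_force: 6.4
```

The force has passed 5 N to 13 N, so the button is at its stop. I'm lifting off.

Request:
move_arm:
  commands:
    - [[0, 0, -0.05], [0, 0, 0], 0]
    - [[0, 0, 0], [0, 0, 0], 0]
    - [[0, 0, 1], [0, 0, 0], 0]
    - [[0, 0, 2], [0, 0, 0], 0]
    - [[0, -1, 4], [0, 0, 0], 0]
    - [[0, -2, 4], [0, 0, 0], 0]
    - [[0, 0, 0], [0, 0, 0], 0]
    - [[0, 0, 0], [0, 0, 0], 0]
    - [[0, 0, 0], [0, 0, 0], 0]

```text
t: 27.65
eef_pos: [531.5, 106.9, 163.8]
tcp_rot: [-3.141, -0.0, 1.168]
ft_force: [-0.1, 0.2, 0.1]
opening: 0.001
grip_force: 0.0
```

```bash
python3 - <<'E'
from h import *
from cell import env,read_camera
cv2.imwrite("pics/end.png",read_camera("top"))
s=state(); print(s["eef_pos"],s["ft_force"])
print(env.job_done())
E
```

```text
[531.50261129 106.98659381 163.63448498] [ 0.77145795 -0.1944062   0.73921202]
the job is handed in; nothing more can be done
None
```

I handed the job in at about 28 s with no verdict returned: the lid is flat on the counter knob up, hammer and mirror stand heads up in the jar, and the start button was then pressed to its stop (13 N) and released; I did not view a picture after the press.

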